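# Hold the make-up check lamp at half light

### The arm

A 6-joint arm with a two-finger parallel gripper is mounted at the origin on the work surface. World frame = base frame: x ahead of the robot, y to its left, z up, the work surface at z = 0. Lengths are in m, angles in rad, forces in N, time in s.
With the tool pointing down it reaches from about 0.35 to 0.85 m from the base axis. Payload 8.1 kg.
Tool frame: the origin (TCP) lies at the very end of the fingers, on their centre line; the grasp point (between the pads) lies 19 mm behind it; z points along the fingers, y is the direction in which the jaws open and shut (so a half turn about z gives the same grasp; the last joint's range is limited). The gripper opens to 93 mm and grips with 3 to 60 N. Pads are 15 mm wide; open, the fingers measure 128 mm over their backs; the gripper's body (75 mm by 188 mm) begins 65 mm behind the grasp point.
Start: joints at [1.119, 0.13, 1.488, -0, 1.523, -0.085], TCP at [0.215, 0.56, 0.219] pointing down, gripper open.
Joint ranges: [-2.96, 2.96], [-0.89, 2.26], [0.02, 2.5], [-1.34, 4.48], [0, 2.73], [-2.66, 2.66]. Speed limits (rad/s): [2.39, 2.39, 2.79, 3.14, 3.14, 3.14].

### API

Orientations are given as a rotation vector (axis times angle).
In Python, from plant import robot gives the robot as it stands.
- The arm moves only by the shell command python3 -m pendant 'ROWS' [OPENING] [FORCE]. ROWS is JSON, a list of rows, each an object with "delta_pos": the shift along the tool's x, y, z in m, a list of three; "spin": the turn about the tool's z in rad. In form: [{"delta_pos": [dx, dy, dz], "spin": spin}, ...]. A call has 1 to 10 rows; each row is the pose to reach, as a shift and turn from the pose measured when the call began, along the tool's axes at that moment; what a row does not reach only later rows make up. A row lasts 1/10 s, in which the tool goes at most 50 mm and 8.59 degrees, less where a joint would pass 70% of its speed; a pose out of reach is approached as far as the arm can. A call with a gripper value outside its range is refused whole. OPENING is the closure, from -1 (fully open) to 1 (shut), set as the call begins (- or left out, the last holds). The fingers move at their own pace and stop on an object; FORCE is the grip in N (left out, the last holds). Time passes only in rows, so rows that repeat a pose let the fingers close. It gives the time, the measured TCP pose, the force and the opening at its end, in the units of the state.
- robot.read_state(): the state, without advancing time (a new reading comes with each control period).
- robot.read_camera(name): name is "side" or "top" or "wrist"; returns a dict with "color" (384x512x3 uint8, blue, green, red), "camera_matrix" (3x3 intrinsics, pixels), "D" ([k1, k2, p1, p2, k3] as OpenCV has them; the pictures are not rectified), "R" (3x3) and "t" (3): a world point X has camera coordinates R X + t. Camera axes: x right, y down, z forward; pixel columns grow to the right and rows downward; lengths in m; the calibration is good to about 2 mm. A picture is of the moment at which its call begins. There is no depth.
- robot.close_job(): hands the job in, once; it reports no verdict.
Trained networks look in the newest picture that a camera, given by its name, has taken for a name from the list of things; names that differ only in an ending like _2 or _b are one class to them, and where a whole thing is asked for, a point or a joint stands for the part that bears it (a point fixed in the world has none). Each returns a list of dicts, best first, with "score" (0 to 1); they miss things now and then, are a little off and sometimes report something else, mostly with a low value. They report only what shows in the picture. A call takes as long as a camera call.
- robot.outline_of(camera, label): "mask" (384x512 bool, what is visible of it).
- robot.mark_of(camera, label): "location" ([x, y, z] in m, in the coordinates of the camera as it stood for that picture, good to about 4 mm: a listed point, or the origin of a listed thing).
The state is a dict: "t": time; "q": joint angles; "dq": joint speeds; "joint_torque": joint torques, N m; "tool_pos": TCP position; "orientation": TCP orientation; "force": force on the tool from outside, world axes, zero at the start; "wrist_torque": the same for the moment, N m; "opening": finger opening in m.
Only numpy, scipy, OpenCV 4.12 (cv2) and the standard library are available. Lean on these libraries where they do the work, as an engineer would, in place of code of your own. Each camera call takes 0.05 s, during which the arm holds its last target.

### The job

Start the make-up check lamp's timer: draw the sprung slide in the lamp's end out by its upright pull until the full-width line on its blade is level with the lamp's end face, keep it there for a second, and let it go fully back in. Then slide the shutter on top of the lamp by its upright tab, against its spring, until it is half open (its edge at the half marks on the rails). Finish while still holding the shutter there, and leave the things around the lamp alone.

Things in the scene. Friction and masses are not known exactly. Their poses are not given: they have to be found in the camera images.
- lamp: Make-up check lamp fixed to the counter: low pale-grey box (sizes in mm), 160 (x) by 280 (y) by 70 high, shining up through a pale window (76 by 70, centre at lamp y +45). Origin: centre of its underside, z up. The shutter lies on it between two rails along y (at lamp x -52.5 and +52.5, tops 78 above the counter). The timer slide comes out of the end face at lamp y -140.
- half_mark (a point): Midpoint between the two half marks, black lines across the rail tops, 78 above the counter, at lamp x 0, y +46. The shutter's +y edge is level with it at half travel; half the window is then uncovered.
- shutter (a joint): Travel of the dark steel shutter plate (92 by 76, upper side 74 above the counter), m: 0 = shut (rest, window covered), 0.070 = stop, fully open; it opens towards lamp -y. Half travel: 0.035. Its +y edge is at lamp y +81 when shut. A spring shuts it: 3 N at 0, rising 0.15 N per mm, about 8 N at half travel, 13.5 N at the stop; it springs shut when let go.
- tab (a point): The shutter's upright dark steel tab, wide and thin: 40 (x) by 10 (y), 45 tall, standing on the plate and moving with it. This point: centre of its foot, 74 above the counter (its top is 119 above the counter); same axes as the lamp. With the shutter shut it is at lamp x 0, y +11. Can be pinched from above along y (10 thick).
- timer (a joint): How far the sprung timer slide is drawn out, m: 0 = fully home (rest), 0.060 = stop; it moves towards lamp -y. At 0.040 the blade's full-width black line is level with the lamp's end face (half-width ticks come out before it at 10, 20 and 30 mm). Spring: 3 N at 0, rising 0.1 N per mm, about 7 N at the line. It runs home by itself in under a second when let go.
- pull (a point): The timer slide's stout upright black pull: 20 (x) by 14 (y), 50 tall, at the end of a flat aluminium blade 20 wide, 6 thick (top 41 above the counter). This point: centre of the pull's foot, 35 above the counter (its top is 85 above the counter); same axes as the lamp. Fully home it is at lamp x 0, y -170, 23 clear of the end face. Can be pinched from above along x (20 wide).
- spray: Bystander: a dark hairspray can, 46 across, 160 tall, standing loose beyond the lamp. Origin: centre of its underside.
- pot: Bystander: a small clear cream pot with a white lid, 48 across, 35 tall, standing loose beyond the lamp. Origin: centre of its underside.
- case: Bystander: a dark brown spectacle case, 55 by 150 (y), 28 high, lying loose on the counter beside the lamp's +y end. Origin: centre of its underside.

How it is judged:
On the way, in this order (a step that is already met when the one before it is completed fails the run):
1. the timer slide is held drawn out to its line (40 mm, within 5 mm) for half a second (value of joint timer between 0.035 and 0.045 m), for 0.5 s.
2. the timer slide is back home (within 4 mm) (value of joint timer below 0.004 m), for 0.2 s.
3. the shutter is held by its tab at half travel (35 mm, within 5 mm) (value of joint shutter between 0.03 and 0.04 m and contact force between the fingers and shutter above 3 N), for 0.5 s.
At the end, for the whole second after the job is handed in: The fingers hold the shutter (contact force over 3 N) with the shutter still at half travel, 35 mm within 5 mm, and the timer slide is home within 4 mm (all of step 3 and value of joint timer below 0.004 m and velocity of joint shutter between -0.01 and 0.01 m/s); the arm keeps its last pose, push and grip.
It fails at once if the spray can is shoved or knocked over (moved more than 20 mm) (distance of spray from where it was at the start of the episode above 0.02 m or angle between spray's own z axis and vertical above 0.5 rad).
It fails at once if the cream pot is shoved or knocked over (moved more than 20 mm) (distance of pot from where it was at the start of the episode above 0.02 m or angle between pot's own z axis and vertical above 0.5 rad).
It fails at once if the spectacle case is shoved or knocked over (moved more than 20 mm) (distance of case from where it was at the start of the episode above 0.02 m or angle between case's own z axis and vertical above 0.5 rad).
It also fails if it takes over 56 s, if anything falls off the work surface, if the arm or the gripper's body presses on something with over 40 N, if the wrist force passes 120 N, or if a joint passes its speed limit or range.

## Working session

There is one attempt and no reset: what is moved stays moved. The work goes in short steps, Python scripts to look and compute and a shell command to move; the robot and the scene stay as the last step left them, time stands still between calls to the robot, and variables do not carry over. Pictures are saved under pics/ and viewed, and the job is handed in when it is done.

```bash
mkdir -p pics
cat > h.py <<'E'
import numpy as np, cv2
from plant import robot
def cam(n,f):
    c=robot.read_camera(n); cv2.imwrite('pics/'+f,c['color']); return c
def w(c,p): return c['R'].T@(np.array(p)-c['t'])
def pix(c,X): return cv2.projectPoints(np.array(X,float).reshape(-1,3),cv2.Rodrigues(c['R'])[0],c['t'],c['camera_matrix'],np.array(c['D']))[0].reshape(-1,2)
E
python3 - <<'E'
from h import *
np.set_printoptions(precision=4,suppress=True)
for n in ['top','side','wrist']:
    c=cam(n,n+'0.png')
    for l in ['lamp','half_mark','tab','pull','spray','pot','case']:
        for d in robot.mark_of(n,l)[:2]: print(n,l,round(d['score'],2),w(c,d['location']))
s=robot.read_state();print(s)
E
```

```text
top lamp 0.84 [ 0.5868  0.153  -0.0011]
top tab 0.88 [0.5956 0.1612 0.0736]
top pull 0.44 [ 0.5594 -0.0111  0.0367]
top spray 0.6 [ 0.7625  0.1393 -0.    ]
top pot 0.67 [ 0.7545  0.2585 -0.0002]
top case 0.6 [ 0.635   0.3756 -0.0001]
side lamp 0.59 [0.5886 0.1523 0.0027]
side half_mark 0.94 [0.598  0.1963 0.077 ]
side tab 0.61 [0.5886 0.1633 0.0766]
side pull 0.6 [ 0.5527 -0.0128  0.0328]
side spray 0.69 [0.7635 0.1374 0.0037]
side pot 0.7 [ 0.554  -0.0119  0.0366]
side pot 0.69 [0.7547 0.2541 0.0009]
side case 0.74 [0.6305 0.3734 0.0028]
{'t': 1.2, 'q': array([ 1.1186,  0.1304,  1.4882, -0.    ,  1.523 , -0.0854]), 'dq': array([-0.001 ,  0.0003,  0.    ,  0.0019, -0.0003, -0.0003]), 'joint_torque': array([ -0.0008, -55.9812, -49.2022,   0.0766,   0.0237,  -0.0001]), 'tool_pos': array([0.2152, 0.5601, 0.2186]), 'orientation': array([0.573 , 3.0889, 0.    ]), 'force': array([0.6567, 0.1392, 0.5716]), 'wrist_torque': array([0.0182, 0.0001, 0.0448]), 'opening': 0.09313085028162695}
```

View pics/top0.png

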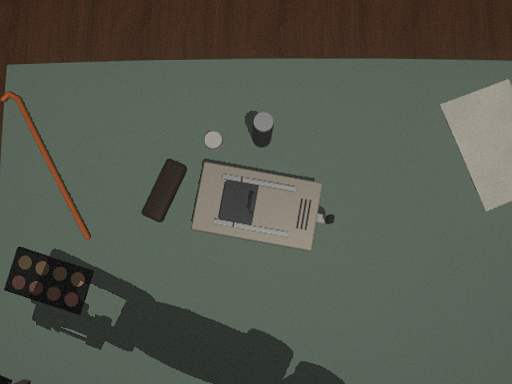

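View pics/side0.png

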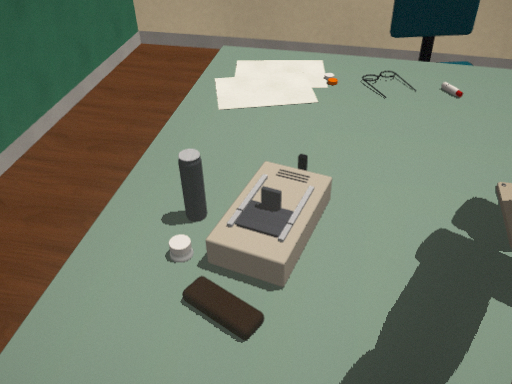

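The top view shows the lamp at (258,205), its pull at (329,218) and its tab at (250,200). The spray can is at (262,125), the pot at (213,140) and the case at (164,190). Next I fit the lamp pose.

```bash
cat > fit.py <<'E'
from h import *
from scipy.optimize import least_squares
np.set_printoptions(precision=4,suppress=True)
def L(p,X):
    X=np.array(X,float).reshape(-1,3);c,s=np.cos(p[2]),np.sin(p[2])
    return X@np.array([[c,-s,0],[s,c,0],[0,0,1]]).T+[p[0],p[1],0]
box=np.array([[x,y,z] for x in(-.08,.08) for y in(-.14,.14) for z in(0,.07)])
B=[]
for n in ['top','side']:
    c=cam(n,n+'1.png'); o=robot.outline_of(n,'lamp')
    m=o[0]['mask'].astype(np.uint8); print(n,o[0]['score'],m.sum())
    cv2.imwrite('pics/m_%s.png'%n,m*255)
    B.append((c,m,[w(c,d['location']) for l in ['tab','pull'] for d in robot.mark_of(n,l)[:1]]))
    print(B[-1][2])
def hull(c,p): return cv2.convexHull(pix(c,L(p,box)).astype(np.float32))
def cost(p,sel):
    r=[]
    for i in sel:
        c,m,_=B[i]
        k=max(cv2.findContours(m,cv2.RETR_EXTERNAL,cv2.CHAIN_APPROX_NONE)[0],key=cv2.contourArea)
        k=cv2.convexHull(k).reshape(-1,2).astype(np.float32) if i==0 else k.reshape(-1,2).astype(np.float32)
        h=hull(c,p)
        r+= [cv2.pointPolygonTest(h,(float(a),float(b)),True) for a,b in k[::1]]
    return np.array(r)
for sel in ([0],[1],[0,1]):
    s=least_squares(cost,[.587,.153,-.2],args=(sel,),loss='soft_l1',diff_step=1e-3)
    p=s.x; print(sel,p,s.cost,len(s.fun),'tab',L(p,[0,.011,.074]),'pull',L(p,[0,-.17,.035]),'half',L(p,[0,.046,.078]))
for c,m,_ in B:
    im=c['color'].copy();cv2.polylines(im,[hull(c,p).astype(int)],True,(0,0,255))
    for X in ([0,.011,.119],[0,-.17,.085],[-.0525,.046,.078],[.0525,.046,.078]):
        a=pix(c,L(p,X))[0];cv2.circle(im,tuple(int(round(v)) for v in a),1,(0,255,255),-1)
    x,y=pix(c,L(p,[0,0,.07]))[0].astype(int)
    cv2.imwrite('pics/fit%d.png'%(c is B[1][0]),cv2.resize(im[y-90:y+90,x-110:x+110],None,fx=3,fy=3,interpolation=cv2.INTER_CUBIC))
E
python3 fit.py
```

```text
top 0.7 8629
[array([0.5921, 0.1604, 0.0733]), array([ 0.6329,  0.3745, -0.0014])]
side 0.73 10014
[array([0.5884, 0.159 , 0.0802]), array([ 0.5555, -0.0118,  0.0348])]
[0] [ 0.5868  0.153  -0.2012] 36.56037418006566 25 tab [[0.589  0.1638 0.074 ]] pull [[ 0.5529 -0.0135  0.035 ]] half [[0.596  0.1981 0.078 ]]
[1] [ 0.5893  0.1438 -0.1879] 467.7876105503605 378 tab [[0.5913 0.1546 0.074 ]] pull [[ 0.5575 -0.0232  0.035 ]] half [[0.5978 0.189  0.078 ]]
[0, 1] [ 0.589   0.1442 -0.1873] 533.1752759837277 403 tab [[0.5911 0.155  0.074 ]] pull [[ 0.5574 -0.0228  0.035 ]] half [[0.5976 0.1894 0.078 ]]
```

```bash
sed -i 's/^for c,m,_ in B:/p=np.array([.587,.153,-.2])\nfor c,m,_ in B:/' fit.py; python3 fit.py >/dev/null; python3 -c "
import cv2,numpy as np
a=cv2.imread('pics/fit0.png');b=cv2.imread('pics/fit1.png');cv2.imwrite('pics/fit01.png',cv2.resize(np.vstack([a,b]),None,fx=.55,fy=.55))"
```

```text
(no output)
```

View pics/fit0.png

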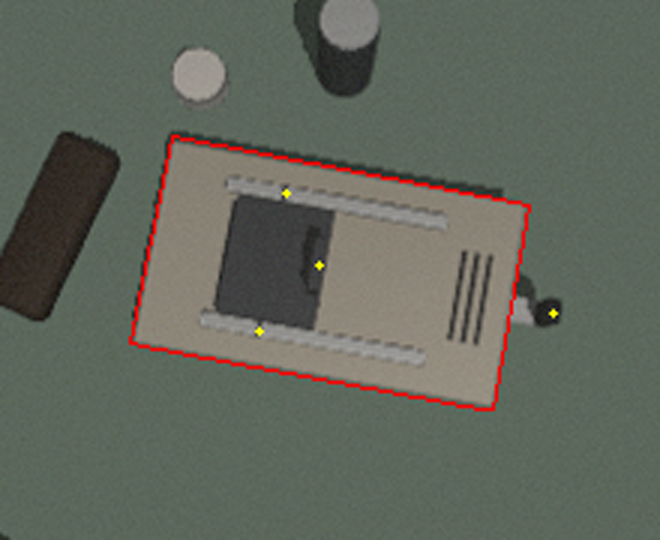

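View pics/fit1.png

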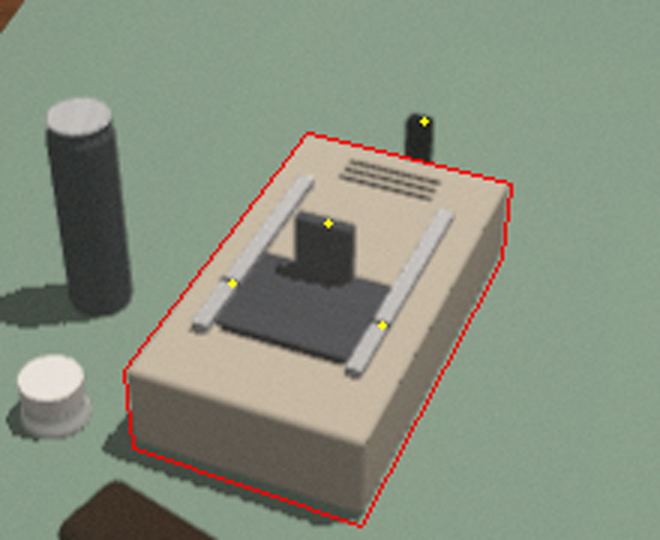

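The fit matches in both views, giving lamp pose (0.587, 0.153) and yaw -0.20. Now moving towards the pull, first half of the way.

```bash
python3 -m pendant '[{"delta_pos":[-0.03,-0.024,0],"spin":0.08},{"delta_pos":[-0.06,-0.048,0],"spin":0.16},{"delta_pos":[-0.09,-0.072,0],"spin":0.24},{"delta_pos":[-0.12,-0.096,0],"spin":0.32},{"delta_pos":[-0.15,-0.12,0],"spin":0.40},{"delta_pos":[-0.18,-0.144,0],"spin":0.48},{"delta_pos":[-0.21,-0.168,0],"spin":0.56},{"delta_pos":[-0.24,-0.192,0],"spin":0.64},{"delta_pos":[-0.27,-0.216,0],"spin":0.72},{"delta_pos":[-0.30,-0.24,0],"spin":0.80}]' -1 30
cat > go.py <<'E'
import sys
from h import *
from scipy.spatial.transform import Rotation as Ro
np.set_printoptions(precision=4,suppress=True)
P=np.array([.587,.153]);A=-.2
def goto(lx,ly,z,yaw):
    s=robot.read_state();R=Ro.from_rotvec(s['orientation']).as_matrix()
    c,sn=np.cos(A),np.sin(A)
    T=np.array([P[0]+c*lx-sn*ly,P[1]+sn*lx+c*ly,z])
    cur=np.arctan2(R[1,1],R[0,1])
    d=s['tool_pos']-np.r_[P,0]
    print('t',s['t'],'tcp lamp',c*d[0]+sn*d[1],-sn*d[0]+c*d[1],d[2],'F',s['force'],'open',s['opening'],'q6',s['q'][5])
    print('shift',R.T@(T-s['tool_pos']),'spin',-((yaw-cur+np.pi/2)%np.pi-np.pi/2), 'lamp y in tool',R.T@[-sn,c,0],'zax',R[:,2])
goto(*[float(eval(a)) for a in sys.argv[1:5]])
E
python3 go.py 0 -.17 .2 -.2
```

```text
t: 3.0
tool_pos: [0.4097, 0.2271, 0.2189]
orientation: [1.735, 2.619, 0.001]
force: [0.3, -0.1, -0.8]
opening: 0.0929
t 3.0 tcp lamp -0.18846184386278889 0.037406050072301814 0.2188914160206831 F [ 0.2911 -0.058  -0.8454] open 0.09288228072916332 q6 -0.004238115453507555
shift [-0.2776  0.0382  0.0189] spin 0.6008393860908088 lamp y in tool [0.8249 0.5653 0.0004] zax [ 0.0006  0.0003 -1.    ]
```

```bash
python3 -m pendant '[{"delta_pos":[-0.031,0.004,0.002],"spin":0.067},{"delta_pos":[-0.062,0.008,0.004],"spin":0.134},{"delta_pos":[-0.093,0.013,0.006],"spin":0.2},{"delta_pos":[-0.124,0.017,0.008],"spin":0.267},{"delta_pos":[-0.155,0.021,0.01],"spin":0.334},{"delta_pos":[-0.186,0.026,0.012],"spin":0.4},{"delta_pos":[-0.217,0.03,0.014],"spin":0.467},{"delta_pos":[-0.248,0.034,0.016],"spin":0.534},{"delta_pos":[-0.278,0.038,0.019],"spin":0.601},{"delta_pos":[-0.278,0.038,0.019],"spin":0.601}]'
python3 go.py 0 -.17 .047 -.2
python3 - <<'E'
from h import *
for n in('wrist','side','top'):
    c=cam(n,n+'2.png')
    for l in ('pull','tab'):
        for d in robot.mark_of(n,l)[:1]: print(n,l,d['score'],w(c,d['location']))
E
```

```text
t: 4.0
tool_pos: [0.5541, -0.017, 0.1993]
orientation: [2.437, 1.982, -0.0]
force: [-0.3, 1.4, -0.0]
opening: 0.0931
t 4.0 tcp lamp 0.0015131514294488904 -0.17318396514159787 0.1993301133929885 F [-0.3225  1.3635 -0.0368] open 0.09307181100928213 q6 0.08253802896660448
shift [ 0.0033 -0.0016  0.1523] spin -0.005298006256690524 lamp y in tool [ 1.     -0.0053 -0.0006] zax [ 0.0004 -0.0007 -1.    ]
wrist pull 0.9 [ 0.55562915 -0.01519276  0.03429702]
side pull 0.45 [ 0.55518165 -0.01003296  0.03280076]
side tab 0.95 [0.58994406 0.16412683 0.07745265]
top pull 0.63 [ 0.55809302 -0.01060815  0.03598309]
top tab 0.91 [0.59102994 0.16138875 0.07362781]
```

View pics/wrist2.png

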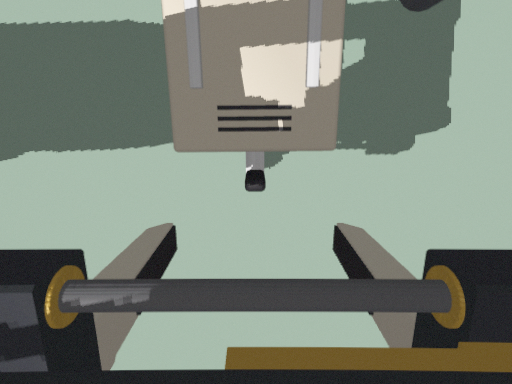

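The wrist view shows the pull at (255,180), centred between the open fingers and aligned with the lamp. Descending.

```bash
python3 -m pendant '[{"delta_pos":[0.004,0,0.02],"spin":-0.005},{"delta_pos":[0.004,0,0.04],"spin":-0.005},{"delta_pos":[0.004,0,0.06],"spin":-0.005},{"delta_pos":[0.004,0,0.08],"spin":-0.005},{"delta_pos":[0.004,0,0.1],"spin":-0.005},{"delta_pos":[0.004,0,0.12],"spin":-0.005},{"delta_pos":[0.004,0,0.14],"spin":-0.005},{"delta_pos":[0.004,0,0.152],"spin":-0.005},{"delta_pos":[0.004,0,0.152],"spin":-0.005}]'
python3 -m pendant '[{"delta_pos":[0,0,0],"spin":0},{"delta_pos":[0,0,0],"spin":0},{"delta_pos":[0,0,0],"spin":0},{"delta_pos":[0,0,0],"spin":0},{"delta_pos":[0,0,0],"spin":0},{"delta_pos":[0,0,0],"spin":0},{"delta_pos":[0,0,0],"spin":0},{"delta_pos":[0,0,0],"spin":0}]' 1 40
python3 go.py 0 -.21 .047 -.2
python3 - <<'E'
from h import *
for n in('wrist','side'): c=cam(n,n+'3.png')
E
```

```text
t: 5.35
tool_pos: [0.5524, -0.0089, 0.0463]
orientation: [-2.424, -1.995, 0.002]
force: [-0.2, 0.5, -0.5]
opening: 0.0933
t: 6.15
tool_pos: [0.5524, -0.0089, 0.0463]
orientation: [-2.424, -1.995, 0.002]
force: [-0.9, 0.2, 0.5]
opening: 0.0335
t 6.15 tcp lamp -0.0017332141345190316 -0.16555162465868664 0.04630571254813342 F [-0.8989  0.1812  0.5231] open 0.03349645963842487 q6 0.08401176531455597
shift [-0.0445  0.0014 -0.0007] spin 0.00660429007792418 lamp y in tool [1.     0.0066 0.0002] zax [-0.0024  0.0007 -1.    ]
```

View pics/wrist3.png

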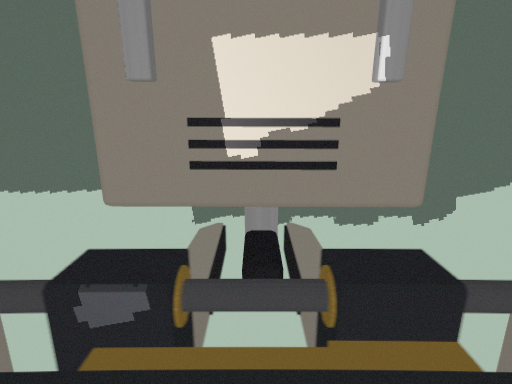

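The pull sits at x≈262 px, and the fingers are centred on 255, so it is about 2 mm off. I centre by that amount and finish closing.

```bash
python3 -m pendant '[{"delta_pos":[0,0.002,0],"spin":0},{"delta_pos":[0,0.002,0],"spin":0},{"delta_pos":[0,0.002,0],"spin":0},{"delta_pos":[0,0.002,0],"spin":0},{"delta_pos":[0,0.002,0],"spin":0}]' 1 40
python3 go.py 0 -.21 .047 -.2
python3 - <<'E'
from h import *
c=cam('wrist','wrist4.png')
E
```

```text
t: 6.75
tool_pos: [0.5561, -0.0096, 0.0465]
orientation: [2.425, 1.996, 0.002]
force: [7.1, -1.4, -4.5]
opening: 0.0199
t 6.75 tcp lamp 0.0020561525831694315 -0.16550586537842737 0.04648565330964692 F [ 7.0508 -1.3561 -4.5252] open 0.019880100994310528 q6 0.08368130345602098
shift [-0.0445 -0.0023 -0.0005] spin 0.006560064101776231 lamp y in tool [1.     0.0066 0.0004] zax [ 0.0015  0.0001 -1.    ]
```

View pics/wrist4.png

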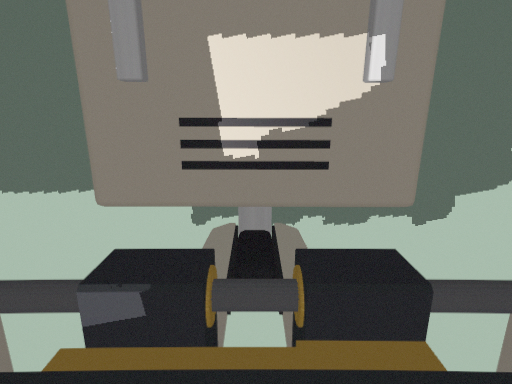

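Gripped: the opening is 19.9 mm, which matches the pull's width. Drawing out 40 mm.

```bash
python3 -m pendant '[{"delta_pos":[-0.005,0,0],"spin":0},{"delta_pos":[-0.01,0,0],"spin":0},{"delta_pos":[-0.015,0,0],"spin":0},{"delta_pos":[-0.02,0,0],"spin":0},{"delta_pos":[-0.025,0,0],"spin":0},{"delta_pos":[-0.03,0,0],"spin":0},{"delta_pos":[-0.035,0,0],"spin":0},{"delta_pos":[-0.04,0,0],"spin":0},{"delta_pos":[-0.04,0,0],"spin":0}]' - 40
python3 go.py 0 -.21 .047 -.2
python3 - <<'E'
from h import *
c=cam('wrist','wrist5.png')
E
```

```text
t: 7.7
tool_pos: [0.5485, -0.0484, 0.0465]
orientation: [-2.426, -1.996, -0.004]
force: [2.6, 5.3, -0.4]
opening: 0.0196
t 7.7 tcp lamp 0.0022770928062702048 -0.20500269920603428 0.04648579850136194 F [ 2.6195  5.2638 -0.4262] open 0.019636592670464487 q6 0.010470457298889013
shift [-0.005  -0.0023 -0.0005] spin 0.006352420213281196 lamp y in tool [1.     0.0064 0.002 ] zax [ 0.0018  0.0016 -1.    ]
```

View pics/wrist5.png

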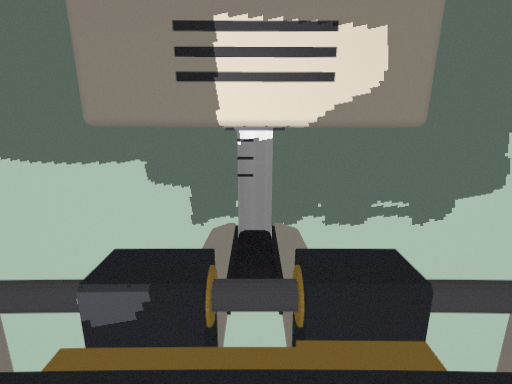

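Drawn out 39.5 mm by the arm's reading. The 10, 20 and 30 mm ticks are out, at rows 175, 158 and 140. I check the 30 mm tick's distance from the face by projection while holding.

```bash
python3 -m pendant '[{"delta_pos":[0,0,0],"spin":0},{"delta_pos":[0,0,0],"spin":0},{"delta_pos":[0,0,0],"spin":0},{"delta_pos":[0,0,0],"spin":0},{"delta_pos":[0,0,0],"spin":0},{"delta_pos":[0,0,0],"spin":0}]'
python3 - <<'E'
from h import *
c=cam('wrist','wrist6.png')
P=np.array([.587,.153]);A=-.2;cs,sn=np.cos(A),np.sin(A)
f=lambda y,z:[P[0]-sn*y,P[1]+cs*y,z]
for y,z in [(-.14,.07),(-.14,.041),(-.15,.041),(-.16,.041),(-.17,.041)]: print(y,z,pix(c,f(y,z)))
print(robot.read_state()['t'])
E
```

```text
t: 8.35
tool_pos: [0.5487, -0.0473, 0.0465]
orientation: [-2.425, -1.996, -0.006]
force: [3.4, 5.6, -1.4]
opening: 0.0197
-0.14 0.07 [[249.10317714 128.40468528]]
-0.14 0.041 [[249.89931129 125.52641802]]
-0.15 0.041 [[249.84528468 143.70743406]]
-0.16 0.041 [[249.79216694 161.31976551]]
-0.17 0.041 [[249.73992327 178.39782206]]
8.4
```

View pics/wrist6.png

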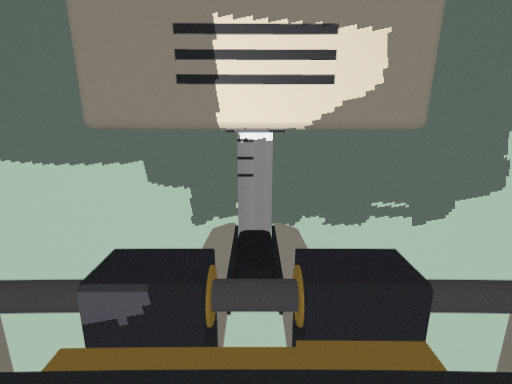

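The ticks are about 3 px, or 1.5–2 mm, short of the 40 mm projection, because the arm sagged slightly. I draw it 2–3 mm further and hold for a second.

```bash
python3 -m pendant '[{"delta_pos":[-0.0015,0,0],"spin":0},{"delta_pos":[-0.003,0,0],"spin":0},{"delta_pos":[-0.003,0,0],"spin":0},{"delta_pos":[-0.003,0,0],"spin":0},{"delta_pos":[-0.003,0,0],"spin":0},{"delta_pos":[-0.003,0,0],"spin":0},{"delta_pos":[-0.003,0,0],"spin":0},{"delta_pos":[-0.003,0,0],"spin":0},{"delta_pos":[-0.003,0,0],"spin":0},{"delta_pos":[-0.003,0,0],"spin":0}]'
python3 go.py 0 -.21 .047 -.2
python3 - <<'E'
from h import *
c=cam('wrist','wrist7.png')
cv2.imwrite('pics/w7.png',cv2.resize(c['color'][90:250,180:330],None,fx=3,fy=3))
E
```

```text
t: 9.4
tool_pos: [0.5483, -0.0493, 0.0465]
orientation: [-2.424, -1.996, -0.008]
force: [3.1, 5.8, -1.4]
opening: 0.0196
t 9.4 tcp lamp 0.0022326053989634304 -0.20600889590352356 0.04645619396466445 F [ 3.1229  5.8204 -1.407 ] open 0.019606536340887576 q6 0.004874479054919252
shift [-0.004  -0.0023 -0.0006] spin 0.006911940003241801 lamp y in tool [1.     0.0069 0.0049] zax [ 0.0026  0.0045 -1.    ]
```

View pics/w7.png

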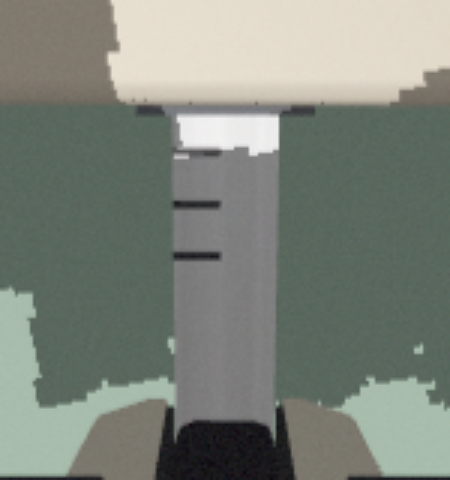

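The line is now right at the end face and the hold lasted a full second. Releasing, then lifting.

```bash
python3 -m pendant '[{"delta_pos":[0,0,0],"spin":0},{"delta_pos":[0,0,0],"spin":0},{"delta_pos":[0,0,0],"spin":0},{"delta_pos":[0,0,0],"spin":0},{"delta_pos":[0,0,0],"spin":0},{"delta_pos":[0,0,0],"spin":0},{"delta_pos":[0,0,0],"spin":0},{"delta_pos":[0,0,0],"spin":0},{"delta_pos":[0,0,0],"spin":0},{"delta_pos":[0,0,0],"spin":0}]' -1
python3 -m pendant '[{"delta_pos":[0,0,-0.02],"spin":0},{"delta_pos":[0,0,-0.05],"spin":0},{"delta_pos":[0,0,-0.08],"spin":0},{"delta_pos":[0,0,-0.11],"spin":0},{"delta_pos":[0,0,-0.14],"spin":0},{"delta_pos":[0,0,-0.16],"spin":0},{"delta_pos":[0,0,-0.16],"spin":0}]'
python3 - <<'E'
from h import *
c=cam('wrist','wrist8.png')
E
python3 go.py 0.001 .013 .2 'np.pi/2-.2'
```

```text
t: 10.45
tool_pos: [0.5483, -0.0494, 0.0465]
orientation: [-2.424, -1.996, -0.008]
force: [-0.0, -0.0, 0.6]
opening: 0.092
t: 11.15
tool_pos: [0.55, -0.0504, 0.2105]
orientation: [2.423, 1.995, 0.014]
force: [0.8, 0.3, 0.1]
opening: 0.093
t 11.2 tcp lamp 0.003105323435289596 -0.20675824421118114 0.20813427584399663 F [-0.7169  0.7064 -0.1128] open 0.09289292274549184 q6 0.004976574376468584
shift [ 0.2197 -0.0006  0.0092] spin -1.563814858321107 lamp y in tool [1.    0.007 0.005] zax [ 0.0061  0.0038 -1.    ]
```

View pics/wrist8.png

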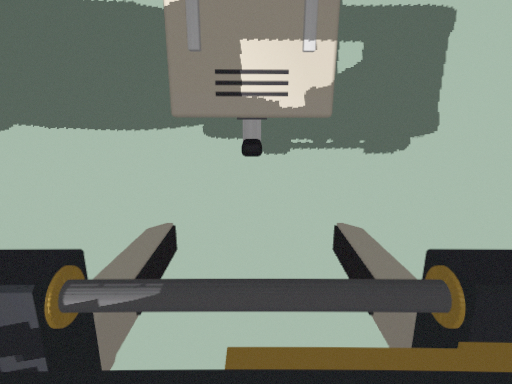

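The slide is home again, with the pull at (251,147) and a short blade showing. Moving over the tab and turning 90°.

```bash
python3 -m pendant '[{"delta_pos":[0.02,0,0],"spin":-0.14},{"delta_pos":[0.04,0,0],"spin":-0.28},{"delta_pos":[0.06,0,0],"spin":-0.42},{"delta_pos":[0.08,0,0],"spin":-0.56},{"delta_pos":[0.10,0,0],"spin":-0.70},{"delta_pos":[0.12,0,0],"spin":-0.84},{"delta_pos":[0.14,0,0],"spin":-0.98},{"delta_pos":[0.16,0,0],"spin":-1.12},{"delta_pos":[0.18,0,0],"spin":-1.26},{"delta_pos":[0.20,0,0],"spin":-1.40}]'
python3 go.py 0.001 .011 .2 'np.pi/2-.2'
```

```text
t: 12.2
tool_pos: [0.5864, 0.1467, 0.2067]
orientation: [0.559, 3.089, 0.006]
force: [-0.4, 0.2, -0.0]
opening: 0.093
t 12.2 tcp lamp 0.0006617625356195997 -0.006289216572819311 0.20666106135213305 F [-0.4206  0.2483 -0.0016] open 0.09298085198866228 q6 -1.0543850239587607
shift [0.0024 0.0171 0.0067] spin -0.15801164409595847 lamp y in tool [0.1574 0.9875 0.0038] zax [ 0.0029  0.0033 -1.    ]
```

```bash
python3 -m pendant '[{"delta_pos":[0.0024,0.009,0.003],"spin":-0.08},{"delta_pos":[0.0024,0.017,0.0065],"spin":-0.158},{"delta_pos":[0.0024,0.017,0.0065],"spin":-0.158},{"delta_pos":[0.0024,0.017,0.0065],"spin":-0.158}]'
python3 go.py 0.0 .011 .09 'np.pi/2-.2'
python3 - <<'E'
from h import *
P=np.array([.587,.153]);A=-.2;cs,sn=np.cos(A),np.sin(A)
M=np.array([[cs,sn],[-sn,cs]])
for n in('wrist','side'):
    c=cam(n,n+'9.png')
    for l in('tab','half_mark','pull'):
        for d in robot.mark_of(n,l)[:1]:
            X=w(c,d['location']);print(n,l,d['score'],X,M@(X[:2]-P))
E
```

```text
t: 12.6
tool_pos: [0.5893, 0.1632, 0.1986]
orientation: [0.317, 3.125, 0.004]
force: [-0.8, -0.8, 0.2]
opening: 0.0929
t 12.6 tcp lamp 0.00026375690951075314 0.010484106473747794 0.19862709869813577 F [-0.8494 -0.8447  0.2029] open 0.09289077329357964 q6 -1.1840877554990679
shift [0.0003 0.0002 0.1086] spin -0.0020820789381488236 lamp y in tool [0.0021 1.     0.0027] zax [ 0.0005  0.0026 -1.    ]
wrist half_mark 0.58 [0.59753072 0.19911572 0.07672011] [0.00115903 0.0472886 ]
wrist pull 0.74 [ 0.55518834 -0.01799426  0.03266818] [ 0.00279377 -0.17390576]
side tab 0.78 [0.58750546 0.16445012 0.07877125] [-0.00177941  0.0113223 ]
side half_mark 0.96 [0.59900161 0.19570123 0.07366081] [0.00327895 0.0442344 ]
side pull 0.59 [ 0.55488009 -0.01467917  0.03208536] [ 0.00183306 -0.17071799]
```

View pics/wrist9.png

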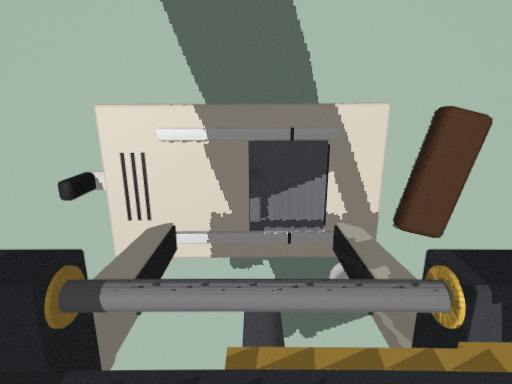

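View pics/side9.png

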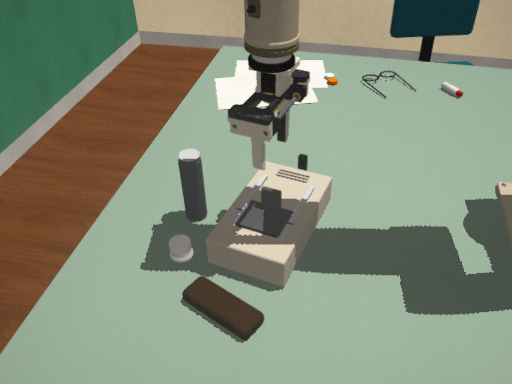

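Run:
```python
from h import *
P=np.array([.587,.153]);A=-.2;cs,sn=np.cos(A),np.sin(A)
f=lambda x,y,z:[P[0]+cs*x-sn*y,P[1]+sn*x+cs*y,z]
c=cam('wrist','wrist10.png');im=cv2.convertScaleAbs(c['color'],alpha=2)
im=cv2.resize(im,None,fx=1.5,fy=1.5)
def e(a,b,col): 
    p,q=[tuple((pix(c,f(*v))[0]*1.5).astype(int).tolist()) for v in(a,b)];cv2.line(im,p,q,col,1)
for z in(.074,.119):
  for y in(.006,.016): e((-.02,y,z),(.02,y,z),(0,0,255))
  for x in(-.02,.02): e((x,.006,z),(x,.016,z),(0,0,255))
e((-.0525,.046,.078),(.0525,.046,.078),(0,255,0))
cv2.imwrite('pics/w10.png',im); print(pix(c,robot.read_state()['tool_pos']))
```

```text
[[255.26122927 235.88321569]]
```

View pics/w10.png

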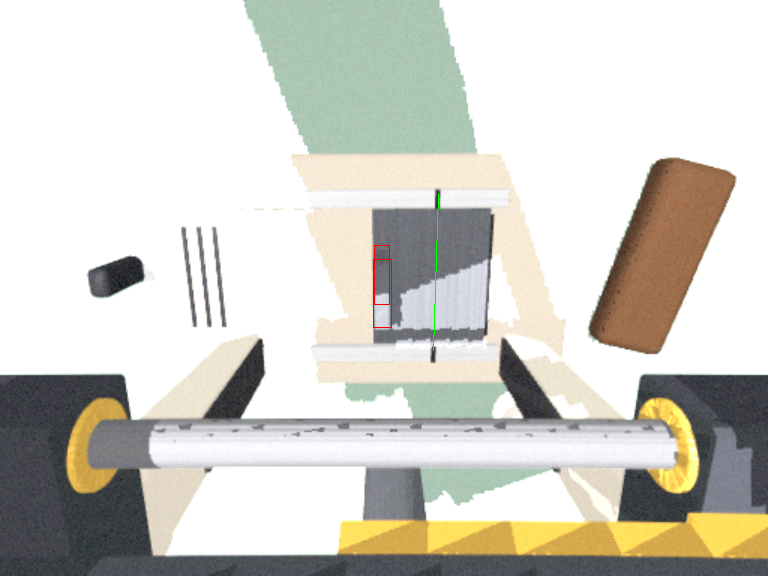

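The projected tab and half marks line up with the picture: the tab's top is at the plate's left edge, and the half marks fall within about 1 px. Descending to the tab and gripping.

```bash
python3 -m pendant '[{"delta_pos":[0,0,0.02],"spin":-0.002},{"delta_pos":[0,0,0.04],"spin":-0.002},{"delta_pos":[0,0,0.06],"spin":-0.002},{"delta_pos":[0,0,0.08],"spin":-0.002},{"delta_pos":[0,0,0.095],"spin":-0.002},{"delta_pos":[0,0,0.105],"spin":-0.002},{"delta_pos":[0,0,0.112],"spin":-0.002},{"delta_pos":[0,0,0.112],"spin":-0.002}]'
python3 -m pendant '[{"delta_pos":[0,0,0],"spin":0},{"delta_pos":[0,0,0],"spin":0},{"delta_pos":[0,0,0],"spin":0},{"delta_pos":[0,0,0],"spin":0},{"delta_pos":[0,0,0],"spin":0},{"delta_pos":[0,0,0],"spin":0},{"delta_pos":[0,0,0],"spin":0},{"delta_pos":[0,0,0],"spin":0},{"delta_pos":[0,0,0],"spin":0}]' 1 50
python3 go.py 0 .011 .086 'np.pi/2-.2'
python3 -m pendant '[{"delta_pos":[0,0,0],"spin":0},{"delta_pos":[0,0,0],"spin":0},{"delta_pos":[0,0,0],"spin":0},{"delta_pos":[0,0,0],"spin":0},{"delta_pos":[0,0,0],"spin":0}]' 1 50
python3 go.py 0 -.024 .086 'np.pi/2-.2'
python3 -c "
from h import *
cam('wrist','wrist11.png')"
```

```text
t: 13.85
tool_pos: [0.5902, 0.1636, 0.0877]
orientation: [0.311, 3.124, 0.005]
force: [0.3, -0.8, 1.1]
opening: 0.0931
t: 14.75
tool_pos: [0.5902, 0.1636, 0.0877]
orientation: [0.311, 3.124, 0.005]
force: [-0.5, -0.6, -1.6]
opening: 0.0258
t 14.75 tcp lamp 0.0010209527133769563 0.011008654554653049 0.08768105084363043 F [-0.539  -0.5947 -1.5595] open 0.025843230666141897 q6 -1.1879168001129339
shift [ 0.001  -0.      0.0017] spin 0.0013956289532390809 lamp y in tool [-0.0014  1.      0.0035] zax [ 0.0021  0.0031 -1.    ]
t: 15.25
tool_pos: [0.5901, 0.1635, 0.0876]
orientation: [0.311, 3.124, 0.005]
force: [0.0, 0.1, -0.1]
opening: 0.0096
t 15.25 tcp lamp 0.0009740922015471897 0.010922592874806911 0.08760457200198131 F [ 0.0338  0.0816 -0.1391] open 0.009594359738636262 q6 -1.1879575281918684
shift [ 0.001  -0.0349  0.0015] spin 0.0014416919449418142 lamp y in tool [-0.0014  1.      0.0033] zax [ 0.0019  0.003  -1.    ]
```

View pics/wrist11.png

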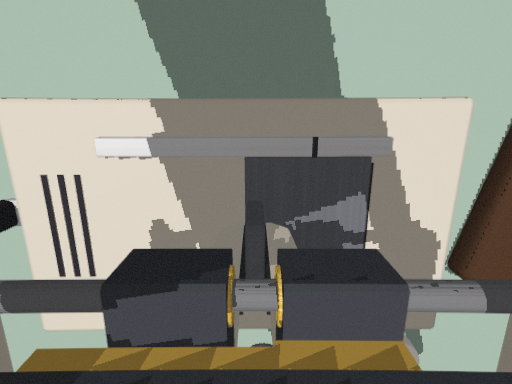

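The tab is gripped with a 9.6 mm opening; it shows at column 255 between the fingers. Sliding towards lamp -y.

```bash
python3 -m pendant '[{"delta_pos":[0,-0.005,0],"spin":0},{"delta_pos":[0,-0.01,0],"spin":0},{"delta_pos":[0,-0.015,0],"spin":0},{"delta_pos":[0,-0.02,0],"spin":0},{"delta_pos":[0,-0.025,0],"spin":0},{"delta_pos":[0,-0.03,0],"spin":0},{"delta_pos":[0,-0.034,0],"spin":0},{"delta_pos":[0,-0.036,0],"spin":0},{"delta_pos":[0,-0.036,0],"spin":0},{"delta_pos":[0,-0.036,0],"spin":0}]' 1 50
python3 go.py 0 -.024 .086 'np.pi/2-.2'
python3 - <<'E'
from h import *
P=np.array([.587,.153]);A=-.2;cs,sn=np.cos(A),np.sin(A)
f=lambda x,y,z:[P[0]+cs*x-sn*y,P[1]+sn*x+cs*y,z]
c=cam('wrist','wrist12.png')
for y in (.041,.046,.051): print(y,pix(c,f(-.04,y,.074)),pix(c,f(-.0525,y,.078)))
cv2.imwrite('pics/w12.png',cv2.resize(c['color'][90:290,200:420],None,fx=3,fy=3))
E
```

```text
t: 16.3
tool_pos: [0.5832, 0.129, 0.0876]
orientation: [0.311, 3.124, 0.008]
force: [2.6, 7.9, -2.4]
opening: 0.0096
t 16.3 tcp lamp 0.0010862264186225629 -0.024299287837092988 0.08756520851366863 F [ 2.5938  7.8669 -2.4349] open 0.009605726223144768 q6 -1.2445419486509126
shift [0.0011 0.0003 0.0016] spin 0.001517039773362816 lamp y in tool [-0.0015  1.      0.0052] zax [ 0.0029  0.0048 -1.    ]
0.041 [[364.14338449 163.41746326]] [[368.802213   143.09397558]]
0.046 [[372.52676523 163.41244643]] [[377.54004885 143.08045786]]
0.051 [[380.92039388 163.40640365]] [[386.28955773 143.06504476]]
```

View pics/w12.png

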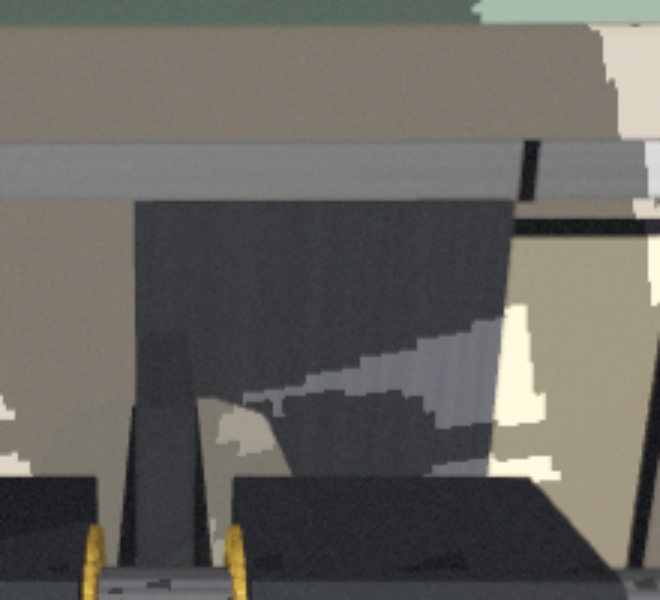

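The shutter edge is at column 371.3 and the half mark at 376.3. Both are 1.2 px from where 35 mm predicts, so the edge is on the mark. Holding for a second, then rechecking this and the timer.

```bash
python3 -m pendant '[{"delta_pos":[0,-0.001,0],"spin":0},{"delta_pos":[0,-0.001,0],"spin":0},{"delta_pos":[0,-0.001,0],"spin":0},{"delta_pos":[0,-0.001,0],"spin":0},{"delta_pos":[0,-0.001,0],"spin":0},{"delta_pos":[0,-0.001,0],"spin":0},{"delta_pos":[0,-0.001,0],"spin":0},{"delta_pos":[0,-0.001,0],"spin":0},{"delta_pos":[0,-0.001,0],"spin":0},{"delta_pos":[0,-0.001,0],"spin":0}]' 1 50
python3 go.py 0 -.024 .086 'np.pi/2-.2'
python3 - <<'E'
from h import *
c=cam('wrist','wrist13.png');a=c['color'][90:290,200:420]
t=cam('side','side13.png')
P=np.array([.587,.153]);A=-.2;cs,sn=np.cos(A),np.sin(A)
f=lambda x,y,z:[P[0]+cs*x-sn*y,P[1]+sn*x+cs*y,z]
for y in(-.17,-.175,-.18,-.19): print(y,pix(t,f(0,y,.085)))
b=t['color'][130:330,160:380]
cv2.imwrite('pics/w13.png',cv2.resize(np.hstack([a,b]),None,fx=1.8,fy=1.8,interpolation=cv2.INTER_CUBIC))
E
```

```text
t: 17.35
tool_pos: [0.5832, 0.1288, 0.0875]
orientation: [0.31, 3.123, 0.011]
force: [3.2, 8.4, -2.9]
opening: 0.0096
t 17.35 tcp lamp 0.0010905083038484273 -0.024432970161202546 0.0875467167731118 F [ 3.1859  8.3797 -2.9466] open 0.009641449997952793 q6 -1.2465662648364946
shift [0.0011 0.0004 0.0015] spin 0.001866490623000594 lamp y in tool [-0.0019  1.      0.007 ] zax [ 0.0036  0.0064 -1.    ]
-0.17 [[303.65452783 156.01653817]]
-0.175 [[304.43216789 154.85908307]]
-0.18 [[305.20475233 153.70914322]]
-0.19 [[306.73494336 151.4315287 ]]
```

View pics/w13.png

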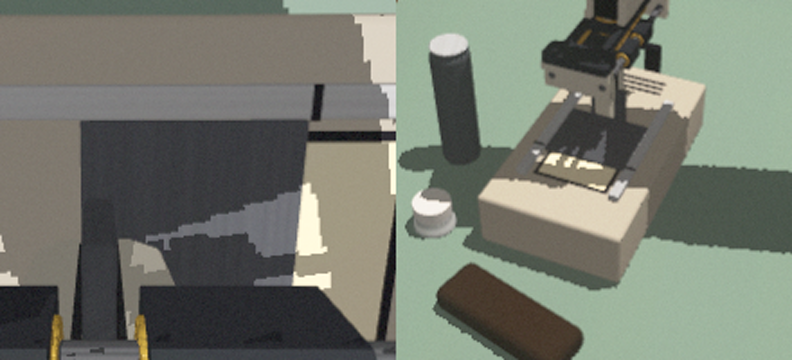

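The shutter edge is still on the half mark and its window is half uncovered. The arm shows about 9 N against the spring, and the spray can, pot and case stand where they were. The pull is at its home position in the side view. Handing in.

```bash
python3 -c "
from plant import robot
print(robot.close_job(), robot.read_state()['tool_pos'])"
```

```text
the job is handed in; nothing more can be done
the job is handed in; nothing more can be done
```

The job was handed in at about 17.5 s of the 56 s limit, with the gripper still holding the shutter half open. No verdict is reported.

**Timer:** I pinched the slide by its pull and drew it out about 40 mm. It sagged to about 38 mm (still within 5 mm), so I drew it back to the line and held it there for about a second. I then let go, and the wrist picture taken just after showed it back home.

**Shutter:** I pinched the tab and slid it about 35 mm. The last wrist picture showed its edge on the half mark. The arm was holding about 9 N against the spring, with a 9.6 mm opening on the 10 mm tab.

**Bystanders:** The spray can, pot and case looked undisturbed in the last side picture. I judged this by eye.

**Checks that were weak or disagreed:**
- The full-width line was not clearly visible at the lamp's edge, so I set the 40 mm from the tick spacing and the arm's travel.
- The networks' readings of the pull varied by about 5 mm. The top camera reported the case as the pull once, and the side camera reported the pull as the pot once. I ignored both.
- In the final side picture the pull was partly behind the gripper, so the clearest check that it was home is the earlier wrist picture.

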